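# Seat a power capacitor in the V of a test jig

### The job

Take the blue capacitor from the parts tray, lay it in the open front of the test jig's V and push it lengthwise under the sprung roller until it lies on both flanks and is pressed firmly, but gently, home on the sprung brass contact of the stop. Do not ram the stop or bear down hard on the V. Let go and leave it touching the contact, with the other capacitor, the jar and the screwdriver where they are.

Things in the scene. Friction and masses are not known exactly. Their poses are not given: they have to be found in the camera images.
- capacitor: The part to seat: a blue axial capacitor, 0.12 kg, round body 36 mm in diameter and 75 mm long with a flat brass boss (16 mm in diameter, 4 mm high) on each end, 83 mm over all; both ends alike. Origin: its centre; x: along its length. It starts level in a foam saddle of the tray, along the tray's x, its axis 36 mm above the bench.
- spare: Bystander: an ivory capacitor, 36 mm in diameter, 60 mm long plus a 4 mm brass boss on each end, lying in the tray's other saddle. Origin: its centre; x: along its length. It stays where it is.
- tray: Grey parts tray, fixed, 150 mm (x) by 170 mm (y), rim 16 mm high, with dark foam saddles at y = +40 and y = -40 mm (either may hold the blue capacitor). Each saddle is 44 mm long and 45 mm wide, its shoulders 26 mm above the bench: fingers beside a capacitor should stay above that. Origin: centre of the underside.
- jig: Capacitor test jig, fixed: aluminium base 225 by 80 mm. Its x runs along a level 90-degree V, from the open front (x = -95 mm) towards the stop. A capacitor in the V has its axis over y = 0, 44 mm above the bench. The V's shoulders (y = -22.5 to +22.5 mm) are 34 mm above the bench: fingers must stay above that. Origin: on the V's centre line, at bench height.
- flank_left: Smooth brown phenolic strip, the V's sloping face on the +y side, x = -95 to +75 mm. Origin and axes are the jig's. With the capacitor under the roller it carries about 5 N. More than 30 N on it is bearing down hard.
- flank_right: The same on the -y side of the V. Origin and axes are the jig's.
- roller: White hold-down roller, 20 mm in diameter, 14 mm wide, on a spring plunger above the V at jig x = +18 mm. Origin: its centre. At rest its underside is 59.5 mm above the bench, 2.5 mm below the top of a capacitor in the V, whose end lifts it when pushed under. It bears down with about 6 N. Entering takes a level push of 5 to 9 N, sliding on 3 to 7 N; more if the fingers also bear down.
- stop: Aluminium post closing the V, with a rod that ends in a sprung brass contact disc, 20 mm in diameter. Origin: middle of the post's front face, 44 mm up, at jig x = +84 mm; axes as the jig's. The rod is clamped at another setting each time: disc face at jig x of +40 to +64 mm, not measured. The disc gives 1 mm per 8 N: home is 4 to 15 N on it for a moment; more is ramming.
- screw_jar: Bystander: a small amber jar with a white cap, 36 mm in diameter, 45 mm high, standing between tray and jig. Origin: centre of its underside.
- screwdriver: Bystander: a green-handled screwdriver, 170 mm long, lying on the bench beyond the work. Its x is its length, tip to +x.
- load_point (a point): Where to lay the capacitor's centre in the open front of the V, clear of the roller: on the axis of a capacitor lying there, 44 mm above the bench, at jig x = -48 mm.
- bridge (a point): Top of the arm over the V, above the roller (jig x = +18 mm, 98 mm above the bench). The arm is 22 mm wide, 12 mm thick, and runs from jig x = +6 mm back to the post, which is 46 mm wide and stands at x = +84 to +110 mm; nothing of the jig is higher than 101 mm.

How it is judged (in metres and radians):
On the way:
1. the capacitor lies on both flanks and is pressed home on the stop's contact with 4 N or more (contact force between capacitor and stop above 4 N and contact force between capacitor and flank_left above 1 N and contact force between capacitor and flank_right above 1 N and angle between the x axis of capacitor and the x axis of jig, either way round below 0.05 rad), for 0.2 s.
At the end, for the whole second after the job is handed in: The blue capacitor rests, released and still, under the roller on both flanks of the V (1 N or more on each), in line with the V to 0.05 rad, and still bears on the stop's contact (0.5 N or more) (contact force between capacitor and stop above 0.5 N and contact force between capacitor and flank_left above 1 N and contact force between capacitor and flank_right above 1 N and angle between the x axis of capacitor and the x axis of jig, either way round below 0.05 rad and linear speed of capacitor below 0.01 m/s); the robot touches nothing.
It fails at once if the stop is rammed (over 15 N) (contact force between capacitor and stop above 15 N).
It fails at once if the capacitor is borne down hard on the V (over 30 N on a flank) (contact force between capacitor and flank_left above 30 N or contact force between capacitor and flank_right above 30 N).
It fails at once if the other capacitor, the jar or the screwdriver is moved by more than 15 mm (distance of any of spare, screw_jar, screwdriver from where it was at the start of the episode above 0.015 m).
It also fails if it takes over 72 s, if anything falls off the work surface, if the arm or the gripper's body presses on something with over 40 N, if the wrist force passes 120 N, or if a joint passes its speed limit or range.

### The arm

A 6-joint arm with a two-finger parallel gripper is mounted at the origin on the work surface. World frame = base frame: x ahead of the robot, y to its left, z up, the work surface at z = 0. Lengths are in m, angles in degrees, forces in N, time in s.
With the tool pointing down it reaches from about 0.35 to 0.875 m from the base axis. Payload 4.2 kg.
Tool frame: the origin (TCP) lies between the finger pads; the fingertips stand 14 mm ahead of it and the grasp point (between the pads) lies 5 mm behind it (r.tcp_to_tips is the distance from the TCP to the fingertips, in m); y points along the fingers, x is the direction in which the jaws open and shut, and the axes are right-handed (so a half turn about y gives the same grasp; the last joint's range is limited). The gripper opens to 87 mm and grips with 3 to 60 N. Pads are 19 mm wide; open, the fingers measure 117 mm over their backs; the gripper's body (75 mm by 190 mm) begins 51 mm behind the grasp point.
Start: joints at [-49.412, 22.042, 0.453, 0, -68.411, -14.817], TCP at [0.272, -0.563, 0.237] pointing down, gripper open.
Joint ranges: [-179.83, 179.83], [-69.29, 118.12], [-61.27, 80.66], [-181.25, 117.63], [-171.15, -9.14], [-177.46, 177.46]. Speed limits (degrees/s): [159.86, 159.86, 180, 180, 180, 180].

### API

Orientations are given as a 3x3 rotation matrix whose columns are the frame's x, y, z axes.
In Python, from station import sense, optics, ticket, r gives the robot as it stands.
- The arm moves only by the tool carry_out, never from a script. Its argument "steps" is a list that holds one entry, the list of rows, each a list of 6 numbers: the shift along the world's x, y, z in cm, then the turn, a rotation vector about the world's x, y, z in rad. A call has 1 to 20 rows; each row is the pose to reach, as a shift and turn from the pose commanded when the call began; what a row does not reach only later rows make up. A row lasts 1/8 s, in which the tool goes at most 62.5 mm and 10.7 degrees, less where a joint would pass 70% of its speed; a pose out of reach is approached as far as the arm can. A call with a gripper value outside its range is refused whole. "fingers" is the closure in counts, from 0 (fully open) to 255 (shut), set as the call begins (left out, the last holds). The fingers move at their own pace and stop on an object; the grip force is fixed at half the most. Time passes only in rows, so rows that repeat a pose let the fingers close. It gives the time, the measured TCP pose, the force and the opening at its end, in the units of the state.
- sense(): the state, without advancing time (a new reading comes with each control period).
- optics.capture(name): name is "scene" or "top"; returns a dict with "image" (384x512x3 uint8, red, green, blue), "fov_y" (degrees; the focal length in pixels is half the picture's height over the tangent of half this angle, whatever the lens; pixels are square), "cx", "cy" (the principal point, pixels), "rvec" (rotation vector, rad) and "tvec" (3), from world to camera coordinates, as OpenCV has them. Camera axes: x right, y down, z forward; pixel columns grow to the right and rows downward; lengths in m; the calibration is good to about 2 mm. A picture is of the moment at which its call begins. There is no depth.
- ticket.finish_job(): hands the job in, once; it reports no verdict.
The state is a dict: "time_s": time; "joints": joint angles; "joint_velocities": joint speeds; "effort": joint torques, N m; "tcp_pos": TCP position; "ee_rot": TCP orientation; "wrist_force": force on the tool from outside, world axes, zero at the start; "moment": the same for the moment, N m; "gripper_width": opening from 0.0 (shut) to 1.0 (fully open).
Only numpy, scipy, OpenCV 4.12 (cv2) and the standard library are available. Lean on these libraries where they do the work, as an engineer would, in place of code of your own. Each camera call takes 0.05 s, during which the arm holds its last target.

## Working session

There is one attempt and no reset: what is moved stays moved. The work goes in short steps, Python scripts to look and compute and a tool call to move; the robot and the scene stay as the last step left them, time stands still between calls to the robot, and variables do not carry over. Pictures are saved under pics/ and viewed, and the job is handed in when it is done.

Besides the shell and the picture viewer there is one more tool, called after "Emit:" by a JSON object that holds its "op" and its "data". carry_out: Moves the arm, as the interface text tells. Its arguments: {"type":"object","properties":{"steps":{"type":"array","items":{"type":"array","items":{"type":"array","items":{"type":"number"}}}},"fingers":{"type":"number"}},"required":["steps"]}

```bash
ls; mkdir -p pics; cat > h.py <<'E'
import numpy as np, cv2
from station import sense, optics, ticket, r
def cap(n,f=None):
    d=optics.capture(n)
    if f: cv2.imwrite('pics/'+f,d['image'][:,:,::-1])
    return d
def K(d):
    f=d['image'].shape[0]/2/np.tan(np.radians(d['fov_y'])/2)
    return np.array([[f,0,d['cx']],[0,f,d['cy']],[0,0,1.]])
def ray(d,uv):
    R=cv2.Rodrigues(np.array(d['rvec'],float))[0];t=np.array(d['tvec'],float).ravel()
    uv=np.atleast_2d(uv).astype(float)
    p=np.c_[uv,np.ones(len(uv))]@np.linalg.inv(K(d)).T
    return -R.T@t, p@R
def onz(d,uv,z):
    c,v=ray(d,uv); return c+v*((z-c[2])/v[:,2])[:,None]
def proj(d,P):
    return cv2.projectPoints(np.atleast_2d(P).astype(float),np.array(d['rvec'],float),np.array(d['tvec'],float),K(d),None)[0].reshape(-1,2)
E
python3 - <<'E'
from h import *
np.set_printoptions(precision=3,suppress=True)
print(sense())
for n in('scene','top'):
    d=cap(n,n+'0.png'); print({k:v for k,v in d.items() if k!='image'}); print(ray(d,[[256,192]]))
    b=cv2.imread('pics/'+n+'0.png'); cv2.imwrite('pics/'+n+'0.png',b)
E
```

```text
pics
{'time_s': 0.0, 'joints': array([-49.413,  22.09 ,   0.38 ,  -0.028, -68.412, -14.817]), 'joint_velocities': array([-0.056,  0.046, -0.067, -0.053,  0.049,  0.024]), 'effort': array([ -0.   , -39.066,  18.74 ,   4.22 ,   0.011,  -0.   ]), 'tcp_pos': array([ 0.271, -0.562,  0.235]), 'ee_rot': array([[-0.435, -0.001, -0.901],
       [ 0.901,  0.002, -0.435],
       [ 0.002, -1.   ,  0.   ]]), 'wrist_force': array([ 0.129, -1.069,  0.384]), 'moment': array([-0.019,  0.02 ,  0.034]), 'gripper_width': 0.9956785600010604}
{'fov_y': 55.10768954343384, 'cx': 256.91965355410434, 'cy': 193.85012583072, 'rvec': array([ 1.058,  2.645, -0.721]), 'tvec': array([ 0.476, -0.348,  1.058])}
(array([0.927, 0.274, 0.73 ]), array([[-0.357, -0.369, -0.858]]))
{'fov_y': 55.545943536043815, 'cx': 253.51718468805623, 'cy': 193.24776789424834, 'rvec': array([ 2.109, -2.139,  0.144]), 'tvec': array([0.019, 0.666, 0.724])}
(array([ 0.54 , -0.011,  0.822]), array([[ 0.165,  0.019, -0.986]]))
```

View pics/scene0.png

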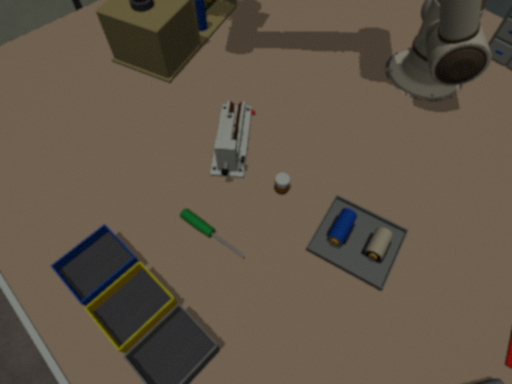

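View pics/top0.png

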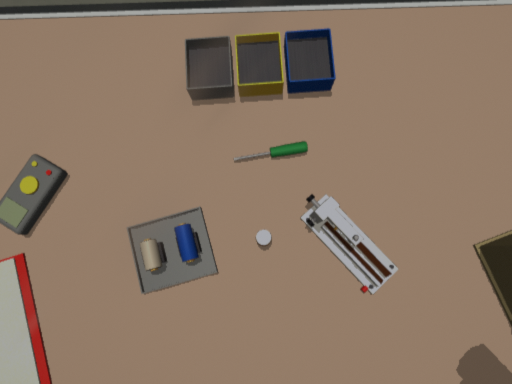

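The scene view shows the jig near (232,140), the jar at (282,182), the tray at (357,240) and the screwdriver at (210,230). In the top view, the blue capacitor is at (187,243), the spare at (151,254), the jar at (264,238), and the jig spans (320,210) to (380,280). Next I'll zoom in.

```bash
python3 - <<'E'
from h import *
a=cv2.imread('pics/top0.png'); s=cv2.imread('pics/scene0.png')
cv2.imwrite('pics/topz.png',cv2.resize(a[185:305,290:410],(600,600),interpolation=cv2.INTER_CUBIC))
cv2.imwrite('pics/scz.png',cv2.resize(s[90:190,195:275],(480,600),interpolation=cv2.INTER_CUBIC))
cv2.imwrite('pics/trayz.png',cv2.resize(a[200:300,120:220],(600,600),interpolation=cv2.INTER_CUBIC))
E
```

```text
(no output)
```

View pics/topz.png

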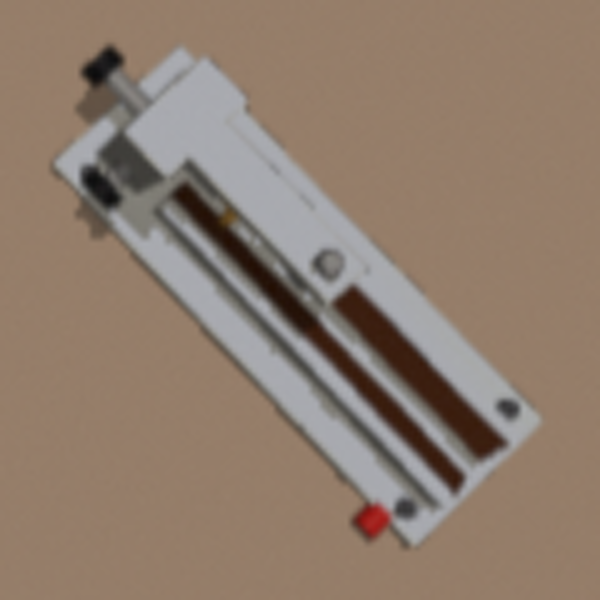

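View pics/scz.png

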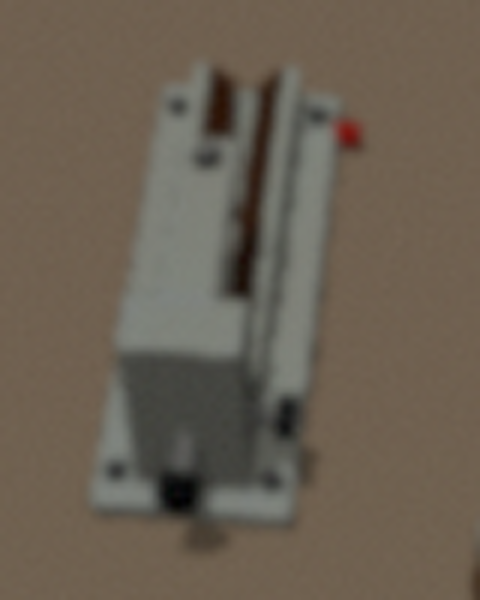

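View pics/trayz.png

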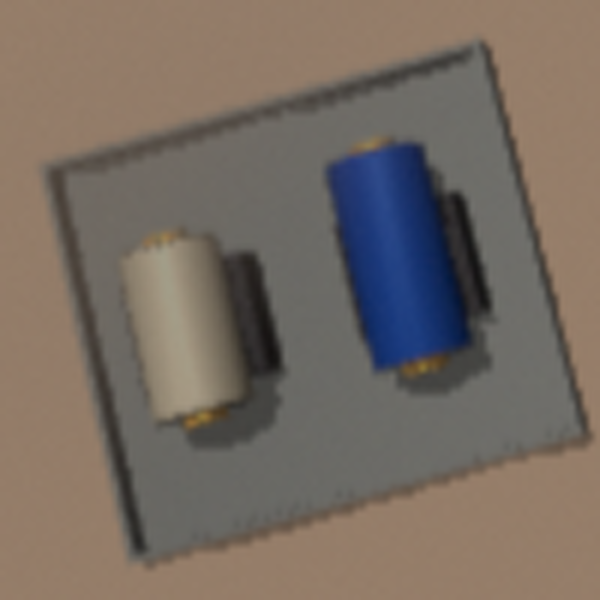

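```bash
python3 - <<'E'
from h import *
np.set_printoptions(precision=4,suppress=True)
d=optics.capture('top'); s=optics.capture('scene')
def c(x,y): return [290+(x+.5)/5-.5,185+(y+.5)/5-.5]
def cs(x,y): return [195+(x+.5)/6-.5,90+(y+.5)/6-.5]
for nm,p,z in [('base FR',(541,420),0.0),('base FL',(413,546),0),('base BL',(53,163),0),('base BR approx',(183,48),0),
  ('screw plunger',(330,264),.099),('bridge front corner R',(370,270),.098),('bridge FL',(327,302),.098),
  ('brownL front in',(455,494),.034),('brownR outer front',(506,444),.034),('brownR outer at bridge',(355,287),.034),('contact',(230,217),.044)]:
    print(nm,onz(d,[c(*p)],z)[0])
print('scene')
for nm,p,z in [('base BR',(92,512),0),('BL',(295,522),0),('FL top',(343,95),0.0),('front R',(165,85),0),('plunger',(208,155),.099)]:
    print(nm,onz(s,[cs(*p)],z)[0])
# triangulate plunger
c1,v1=ray(d,[c(330,264)]);c2,v2=ray(s,[cs(208,155)])
A=np.c_[v1[0],-v2[0]];t=np.linalg.lstsq(A,c2-c1,rcond=None)[0];print('tri',c1+v1[0]*t[0],c2+v2[0]*t[1])
# blue
from itertools import product
for nm,dd in(('top',d),('scene',s)):
    h=cv2.cvtColor(dd['image'],cv2.COLOR_RGB2HSV)
    m=cv2.inRange(h,(105,150,50),(125,255,255))
    n,l,st,ce=cv2.connectedComponentsWithStats(m)
    for i in range(1,n):
        if st[i,4]>50:
            cn=cv2.findContours((l==i).astype(np.uint8),0,2)[0][0]
            R=cv2.minAreaRect(cn); print(nm,st[i],ce[i],R)
            print(onz(dd,[ce[i]],.045), onz(dd,cv2.boxPoints(R),.040))
E
```

```text
base FR [ 0.5027 -0.3027  0.    ]
base FL [ 0.4497 -0.2438  0.    ]
base BL [ 0.6185 -0.0936  0.    ]
base BR approx [ 0.67   -0.1542  0.    ]
screw plunger [ 0.5678 -0.1903  0.099 ]
bridge front corner R [ 0.5653 -0.206   0.098 ]
bridge FL [ 0.5531 -0.1886  0.098 ]
brownL front in [ 0.4743 -0.2528  0.034 ]
brownR outer front [ 0.4945 -0.2754  0.034 ]
brownR outer at bridge [ 0.5605 -0.2165  0.034 ]
contact [ 0.5903 -0.1631  0.044 ]
scene
base BR [ 0.6697 -0.1503  0.    ]
BL [ 0.6146 -0.0915  0.    ]
FL top [ 0.4439 -0.245   0.    ]
front R [ 0.4979 -0.3043  0.    ]
plunger [ 0.5679 -0.1874  0.099 ]
tri [ 0.5679 -0.1908  0.0971] [ 0.5665 -0.1891  0.0966]
top [285  29  50  54 361] [308.313   57.9695] ((309.13751220703125, 55.96900177001953), (51.55529022216797, 46.85032272338867), 85.42607879638672)
[[ 0.9795 -0.1195  0.045 ]] [[ 1.0491 -0.0653  0.04  ]
 [ 1.0553 -0.1743  0.04  ]
 [ 0.9271 -0.1777  0.04  ]
 [ 0.9207 -0.0714  0.04  ]]
top [176 225  22  36 540] [185.9426 242.4315] ((185.79412841796875, 242.17648315429688), (34.1975212097168, 16.00735092163086), 75.96376037597656)
[[0.564  0.1548 0.045 ]] [[0.5963 0.1826 0.04  ]
 [0.6042 0.1491 0.04  ]
 [0.5335 0.1302 0.04  ]
 [0.5258 0.1632 0.04  ]]
scene [328 209  28  34 516] [342.8198 224.4845] ((343.0400390625, 224.42877197265625), (17.05019760131836, 33.17434310913086), 29.357755661010742)
[[0.5655 0.1588 0.045 ]] [[0.6037 0.1512 0.04  ]
 [0.5269 0.1309 0.04  ]
 [0.5197 0.1655 0.04  ]
 [0.5959 0.184  0.04  ]]
scene [ 52 226  84  77 413] [ 94.9855 268.6949] ((93.18851470947266, 262.42620849609375), (48.26990509033203, 69.90814208984375), 50.19443130493164)
[[ 0.9855 -0.1101  0.045 ]] [[ 1.0453 -0.1761  0.04  ]
 [ 0.9176 -0.1885  0.04  ]
 [ 0.9174 -0.0761  0.04  ]
 [ 1.0387 -0.0714  0.04  ]]
```

Emit:
{"op": "carry_out", "data": {"steps": [[[1.9, 4.8, 0, 0, 0, -0.012], [3.9, 9.6, 0, 0, 0, -0.025], [5.8, 14.4, 0, 0, 0, -0.04], [7.8, 19.2, 0, 0, 0, -0.05], [9.7, 24, 0, 0, 0, -0.06], [11.6, 28.8, 0, 0, 0, -0.075], [13.6, 33.6, 0, 0, 0, -0.09], [15.5, 38.4, 0, 0, 0, -0.1], [17.5, 43.2, 0, 0, 0, -0.11], [19.4, 48, -1, 0, 0, -0.125], [21.3, 52.8, -2, 0, 0, -0.14], [23.3, 57.6, -4, 0, 0, -0.15], [25.2, 62.4, -6, 0, 0, -0.16], [27.2, 67.2, -8, 0, 0, -0.175], [29.1, 72, -8.7, 0, 0, -0.188], [29.1, 72, -8.7, 0, 0, -0.188], [29.1, 72, -8.7, 0, 0, -0.188], [29.1, 72, -8.7, 0, 0, -0.188]]], "fingers": 79}}

```text
time_s: 2.45
tcp_pos: [0.5624, 0.1561, 0.1499]
ee_rot: [[-0.258, 0.0, -0.966], [0.966, 0.0, -0.258], [0.0, -1.0, -0.0]]
wrist_force: [0.5, 0.7, 0.7]
gripper_width: 0.69
```

```bash
python3 - <<'E'
from h import *
np.set_printoptions(precision=4,suppress=True)
print(sense())
d=cap('top');s=cap('scene')
P=proj(d,sense()['tcp_pos']);Q=proj(s,sense()['tcp_pos']);print(P,Q)
a=cv2.resize(d['image'][180:310,110:240],(520,520),interpolation=2)
b=cv2.resize(s['image'][150:280,290:420],(520,520),interpolation=2)
cv2.imwrite('pics/m1.png',np.vstack([a,])[:,:,::-1]);cv2.imwrite('pics/m1s.png',b[:,:,::-1])
E
```

```text
{'time_s': 2.45, 'joints': array([  31.4019,   22.3607,  -12.4228,   -0.0017,  -55.2113, -106.4654]), 'joint_velocities': array([-0.1749, -0.2726,  0.1187, -0.007 ,  0.01  , -0.1045]), 'effort': array([  0.282 , -36.6044,  16.482 ,   3.6601,  -0.0778,   0.0013]), 'tcp_pos': array([0.5624, 0.1561, 0.1499]), 'ee_rot': array([[-0.2577,  0.0001, -0.9662],
       [ 0.9662,  0.0001, -0.2577],
       [ 0.    , -1.    , -0.0001]]), 'wrist_force': array([0.4687, 0.7334, 0.652 ]), 'moment': array([-0.0189,  0.0362,  0.01  ]), 'gripper_width': 0.6900502735381926}
[[173.1363 241.5619]] [[354.6245 197.3327]]
```

View pics/m1.png

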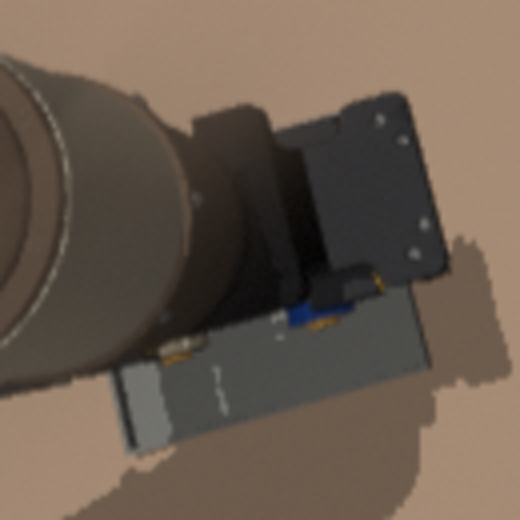

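View pics/m1s.png

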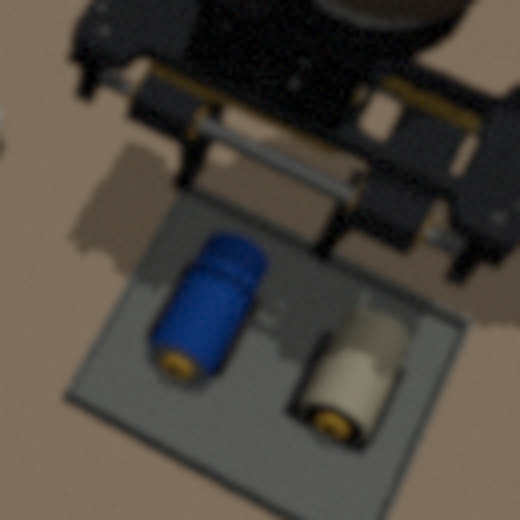

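The blue capacitor is between and below the two fingertips, at about (190,180) and (328,245) in the scene crop. Jaws and axis are in line, and the spare is clear, so I'll descend and grip.

Emit:
{"op": "carry_out", "data": {"steps": [[[0, 0, -3, 0, 0, 0], [0, 0, -6, 0, 0, 0], [0, 0, -8.5, 0, 0, 0], [0, 0, -9.8, 0, 0, 0], [0, 0, -10.4, 0, 0, 0], [0, 0, -10.7, 0, 0, 0], [0, 0, -10.7, 0, 0, 0], [0, 0, -10.7, 0, 0, 0]]]}}

```text
time_s: 3.55
tcp_pos: [0.5631, 0.1574, 0.0433]
ee_rot: [[-0.259, 0.001, -0.966], [0.966, 0.001, -0.259], [0.0, -1.0, -0.001]]
wrist_force: [0.5, 0.4, 0.6]
gripper_width: 0.69
```

Emit:
{"op": "carry_out", "data": {"steps": [[[0, 0, 0, 0, 0, 0], [0, 0, 0, 0, 0, 0], [0, 0, 0, 0, 0, 0], [0, 0, 0, 0, 0, 0], [0, 0, 0, 0, 0, 0], [0, 0, 0, 0, 0, 0], [0, 0, 0, 0, 0, 0], [0, 0, 0, 0, 0, 0]]], "fingers": 255}}

```text
time_s: 4.55
tcp_pos: [0.563, 0.1562, 0.0429]
ee_rot: [[-0.259, -0.0, -0.966], [0.966, -0.001, -0.259], [-0.001, -1.0, 0.0]]
wrist_force: [1.8, -5.0, 1.4]
gripper_width: 0.4
```

Emit:
{"op": "carry_out", "data": {"steps": [[[0, 0, 1, 0, 0, 0], [0, 0, 3, 0, 0, 0], [0, 0, 7, 0, 0, 0], [0, 0, 11, 0, 0, 0], [0, 0, 12, 0, 0, 0], [0, 0, 12, 0, 0, 0]]]}}

```text
time_s: 5.3
tcp_pos: [0.5624, 0.1576, 0.1627]
ee_rot: [[-0.259, 0.0, -0.966], [0.966, 0.001, -0.259], [0.001, -1.0, -0.001]]
wrist_force: [-0.3, 0.4, -1.3]
gripper_width: 0.409
```

```bash
python3 - <<'E'
from h import *
np.set_printoptions(precision=4,suppress=True)
x=sense();print(x['tcp_pos'],x['wrist_force'],x['moment'],x['gripper_width'])
s=cap('scene')
b=cv2.resize(s['image'][150:280,290:420],(520,520),interpolation=2)
cv2.imwrite('pics/m2s.png',b[:,:,::-1])
E
```

```text
[0.5624 0.1576 0.1627] [-0.3421  0.4127 -1.2938] [-0.0541  0.0349  0.0384] 0.40903784984394853
```

View pics/m2s.png

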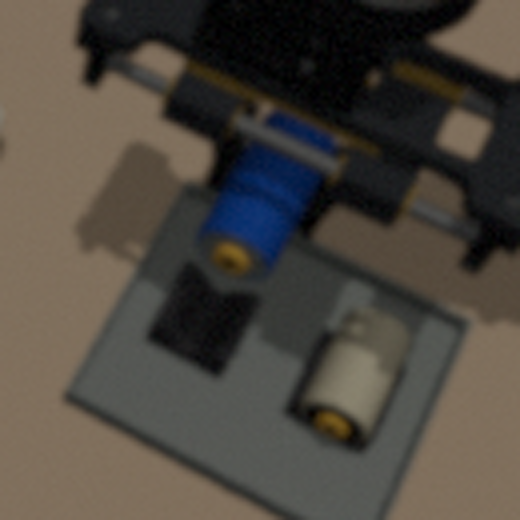

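Emit:
{"op": "carry_out", "data": {"steps": [[[-0.3, -2, 0, 0, 0, 0.03], [-0.7, -6, 0, 0, 0, 0.07], [-1.2, -10, 0, 0, 0, 0.12], [-1.6, -14, 0, 0, 0, 0.17], [-2.1, -18, 0, 0, 0, 0.22], [-2.5, -22, 0, 0, 0, 0.26], [-3, -26, 0, 0, 0, 0.31], [-3.5, -30, 0, 0, 0, 0.36], [-3.9, -34, 0, 0, 0, 0.41], [-4.3, -37.5, -1, 0, 0, 0.45], [-4.5, -39, -3, 0, 0, 0.466], [-4.5, -39, -4.5, 0, 0, 0.466], [-4.5, -39, -4.5, 0, 0, 0.466], [-4.5, -39, -4.5, 0, 0, 0.466], [-4.5, -39, -4.5, 0, 0, 0.466]]]}}

```text
time_s: 7.22
tcp_pos: [0.5185, -0.2323, 0.1184]
ee_rot: [[-0.666, 0.002, -0.746], [0.746, -0.0, -0.666], [-0.001, -1.0, -0.001]]
wrist_force: [-0.0, 0.2, -1.0]
gripper_width: 0.406
```

```bash
python3 - <<'E'
from h import *
np.set_printoptions(precision=4,suppress=True)
x=sense();print(x['tcp_pos'],x['ee_rot'],x['wrist_force'],x['moment'],x['gripper_width'])
s=cap('scene');d=cap('top')
b=cv2.resize(s['image'][70:200,180:310],(520,520),interpolation=2)
cv2.imwrite('pics/m3s.png',b[:,:,::-1])
b=cv2.resize(d['image'][185:315,290:420],(520,520),interpolation=2)
cv2.imwrite('pics/m3t.png',b[:,:,::-1])
E
```

```text
[ 0.5185 -0.2323  0.1184] [[-0.6661  0.0016 -0.7459]
 [ 0.7459 -0.0003 -0.6661]
 [-0.0013 -1.     -0.001 ]] [-0.0148  0.2196 -0.9854] [ 0.0579  0.0328 -0.0136] 0.4057749717365017
```

View pics/m3s.png

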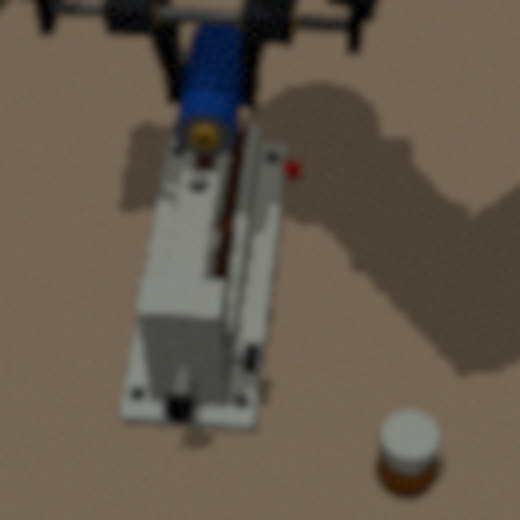

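View pics/m3t.png

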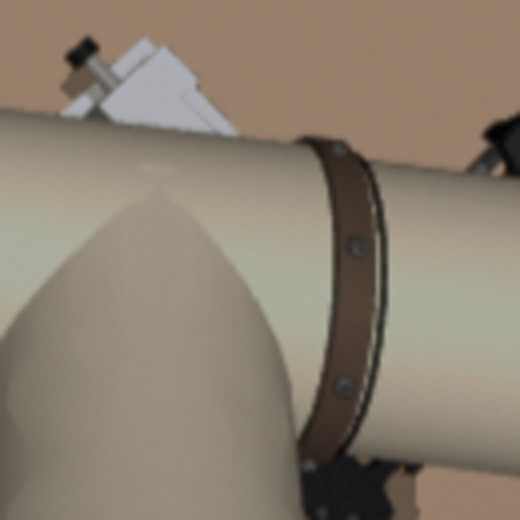

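```bash
python3 - <<'E'
from h import *
np.set_printoptions(precision=4,suppress=True)
s=cap('scene')
im=s['image'][95:112,222:242]; h=cv2.cvtColor(im,cv2.COLOR_RGB2HSV)
m=cv2.inRange(h,(12,90,60),(32,255,255)); ys,xs=np.nonzero(m);print(len(xs))
uv=[xs.mean()+222,ys.mean()+95];print(uv)
p=onz(s,[uv],.1114)[0]
u=np.array([np.cos(np.radians(41.7)),np.sin(np.radians(41.7))]);n=np.array([-u[1],u[0]])
t=sense()['tcp_pos'];print(t,p)
for nm,o in(('top',[.5544,-.2023]),('avg',[.5537,-.2016]),('scene',[.5679-.018*u[0],-.1874-.018*u[1]])):
    o=np.array(o);print(nm,'boss',(p[:2]-o)@u,(p[:2]-o)@n,'tcp',(t[:2]-o)@u,(t[:2]-o)@n)
E
```

```text
26
[np.float64(230.69230769230768), np.float64(102.88461538461539)]
[ 0.5181 -0.2325  0.1182] [ 0.5472 -0.2046  0.1114]
top boss -0.006896444970911979 0.003008629093543299 tcp -0.04715415546517988 0.0015783517442014468
avg boss -0.006839459491570237 0.0020203211176854446 tcp -0.047097169985838135 0.0005900437683435917
scene boss -0.00888799271611467 0.0008643299653247889 tcp -0.04914570321038257 -0.0005659473840170658
```

Emit:
{"op": "carry_out", "data": {"steps": [[[0.05, -0.06, -1.5, 0, 0, 0], [0.05, -0.06, -4, 0, 0, 0], [0.05, -0.06, -5.8, 0, 0, 0], [0.05, -0.06, -6.3, 0, 0, 0], [0.05, -0.06, -6.5, 0, 0, 0], [0.05, -0.06, -6.5, 0, 0, 0], [0.05, -0.06, -6.5, 0, 0, 0]]]}}

```text
time_s: 8.25
tcp_pos: [0.5187, -0.2335, 0.0532]
ee_rot: [[-0.665, 0.001, -0.747], [0.747, -0.0, -0.665], [-0.001, -1.0, -0.001]]
wrist_force: [0.2, 0.3, -0.7]
gripper_width: 0.404
```

Emit:
{"op": "carry_out", "data": {"steps": [[[0, 0, -0.04, 0, 0, 0], [0, 0, -0.08, 0, 0, 0], [0, 0, -0.12, 0, 0, 0], [0, 0, -0.12, 0, 0, 0]]]}}

```text
time_s: 8.75
tcp_pos: [0.5184, -0.2335, 0.0515]
ee_rot: [[-0.665, 0.0, -0.747], [0.747, -0.0, -0.665], [-0.0, -1.0, -0.0]]
wrist_force: [-0.3, -0.3, -0.1]
gripper_width: 0.405
```

Emit:
{"op": "carry_out", "data": {"steps": [[[0, 0, -0.03, 0, 0, 0], [0, 0, -0.06, 0, 0, 0], [0, 0, -0.06, 0, 0, 0]]]}}

```text
time_s: 9.12
tcp_pos: [0.5187, -0.2336, 0.0511]
ee_rot: [[-0.665, 0.001, -0.746], [0.746, -0.0, -0.665], [-0.001, -1.0, -0.0]]
wrist_force: [0.9, -0.6, 2.0]
gripper_width: 0.406
```

Emit:
{"op": "carry_out", "data": {"steps": [[[0, 0, 0, 0, 0, 0], [0, 0, 0, 0, 0, 0], [0, 0, 0, 0, 0, 0], [0, 0, 0, 0, 0, 0]]], "fingers": 79}}

```text
time_s: 9.62
tcp_pos: [0.5181, -0.2333, 0.0506]
ee_rot: [[-0.665, -0.0, -0.747], [0.747, 0.0, -0.665], [0.0, -1.0, 0.0]]
wrist_force: [0.4, 0.2, 0.0]
gripper_width: 0.675
```

```bash
python3 - <<'E'
from h import *
np.set_printoptions(precision=4,suppress=True)
x=sense();print(x['tcp_pos'],x['wrist_force'],x['moment'],x['gripper_width'])
s=cap('scene')
b=cv2.resize(s['image'][70:170,190:290],(600,600),interpolation=2)
cv2.imwrite('pics/m4s.png',b[:,:,::-1])
E
```

```text
[ 0.5181 -0.2333  0.0506] [0.4169 0.2199 0.0165] [-0.0172 -0.0346 -0.0048] 0.675437700644323
```

View pics/m4s.png

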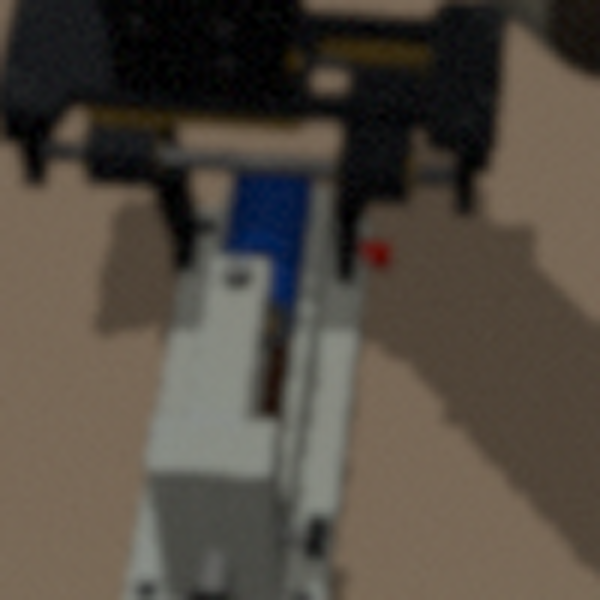

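The capacitor lies in line in the V at (270,235) in the crop, with the fingers open and clear of it. Next I'll lift, back off behind it, close the fingers and lower them.

Emit:
{"op": "carry_out", "data": {"steps": [[[0, 0, 1.5, 0, 0, 0], [0, 0, 4, 0, 0, 0], [0, 0, 5, 0, 0, 0], [0, 0, 5, 0, 0, 0], [-1.5, -1.33, 5, 0, 0, 0], [-3.6, -3.2, 5, 0, 0, 0], [-4.5, -4.0, 5, 0, 0, 0], [-4.5, -4.0, 5, 0, 0, 0]]]}}

```text
time_s: 10.68
tcp_pos: [0.4723, -0.274, 0.1004]
ee_rot: [[-0.664, -0.001, -0.748], [0.748, 0.0, -0.664], [0.001, -1.0, 0.001]]
wrist_force: [0.2, -0.3, -0.4]
gripper_width: 0.687
```

Emit:
{"op": "carry_out", "data": {"steps": [[[0, 0, 0, 0, 0, 0], [0, 0, 0, 0, 0, 0], [0, 0, 0, 0, 0, 0], [0, 0, 0, 0, 0, 0], [0, 0, 0, 0, 0, 0], [0, 0, 0, 0, 0, 0], [0, 0, 0, 0, 0, 0]]], "fingers": 255}}

```text
time_s: 11.55
tcp_pos: [0.4733, -0.2734, 0.1008]
ee_rot: [[-0.665, 0.0, -0.747], [0.747, -0.0, -0.665], [-0.0, -1.0, -0.0]]
wrist_force: [1.0, 0.3, 0.1]
gripper_width: 0.027
```

```bash
python3 - <<'E'
from h import *
np.set_printoptions(precision=4,suppress=True)
x=sense();print(x['tcp_pos'],x['wrist_force'],x['moment'],x['gripper_width'])
t=x['tcp_pos']
u=np.array([np.cos(np.radians(41.7)),np.sin(np.radians(41.7))]);n=np.array([-u[1],u[0]])
o=np.array([.5537,-.2016]);print((t[:2]-o)@u,(t[:2]-o)@n)
s=cap('scene')
b=cv2.resize(s['image'][60:160,190:290],(600,600),interpolation=2)
cv2.imwrite('pics/m5s.png',b[:,:,::-1])
E
```

```text
[ 0.4733 -0.2734  0.1008] [0.9701 0.2973 0.0821] [ 0.0536  0.0134 -0.0275] 0.027454746239032973
-0.10782447835302861 -0.00010740986419036588
```

View pics/m5s.png

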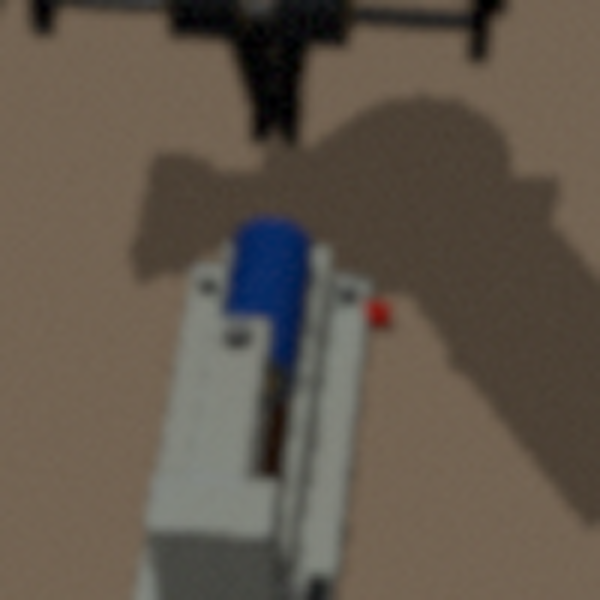

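The closed fingers hang at about (275,135), in line with the capacitor, which lies straight in the V. I'll lower them behind it.

Emit:
{"op": "carry_out", "data": {"steps": [[[0, 0, -1.5, 0, 0, 0], [0, 0, -3.5, 0, 0, 0], [0, 0, -4.6, 0, 0, 0], [0, 0, -4.95, 0, 0, 0], [0, 0, -4.95, 0, 0, 0], [0, 0, -4.95, 0, 0, 0]]]}}

```text
time_s: 12.35
tcp_pos: [0.4737, -0.2736, 0.0518]
ee_rot: [[-0.665, 0.001, -0.747], [0.747, -0.0, -0.665], [-0.001, -1.0, -0.001]]
wrist_force: [0.1, 0.0, -0.1]
gripper_width: 0.004
```

Emit:
{"op": "carry_out", "data": {"steps": [[[0.15, 0.133, 0, 0, 0, 0], [0.3, 0.266, 0, 0, 0, 0], [0.45, 0.4, 0, 0, 0, 0], [0.6, 0.533, 0, 0, 0, 0], [0.75, 0.666, 0, 0, 0, 0], [0.9, 0.8, 0, 0, 0, 0], [1.05, 0.933, 0, 0, 0, 0], [1.2, 1.066, 0, 0, 0, 0], [1.2, 1.066, 0, 0, 0, 0]]]}}

```text
time_s: 13.48
tcp_pos: [0.4854, -0.2626, 0.0512]
ee_rot: [[-0.665, 0.0, -0.747], [0.747, 0.0, -0.665], [-0.0, -1.0, -0.0]]
wrist_force: [0.2, 0.0, -0.4]
gripper_width: 0.006
```

Emit:
{"op": "carry_out", "data": {"steps": [[[0.15, 0.133, 0, 0, 0, 0], [0.3, 0.266, 0, 0, 0, 0], [0.45, 0.4, 0, 0, 0, 0], [0.6, 0.533, 0, 0, 0, 0], [0.75, 0.666, 0, 0, 0, 0], [0.9, 0.8, 0, 0, 0, 0], [0.9, 0.8, 0, 0, 0, 0]]]}}

```text
time_s: 14.35
tcp_pos: [0.4945, -0.2546, 0.0513]
ee_rot: [[-0.665, 0.0, -0.747], [0.747, 0.0, -0.665], [-0.0, -1.0, -0.0]]
wrist_force: [-0.5, 0.1, 0.1]
gripper_width: 0.006
```

```bash
cat > look.py <<'E'
from h import *
import sys
np.set_printoptions(precision=4,suppress=True)
x=sense();t=x['tcp_pos']
u=np.array([np.cos(np.radians(41.7)),np.sin(np.radians(41.7))]);n=np.array([-u[1],u[0]])
o=np.array([.5537,-.2016]);f=x['wrist_force'];print('jig tcp',(t[:2]-o)@u,(t[:2]-o)@n,t[2],'F',f[:2]@u,f[:2]@n,f[2])
if len(sys.argv)>1:
    s=cap('scene')
    b=cv2.resize(s['image'][70:150,200:280],(600,600),interpolation=2)
    cv2.imwrite('pics/'+sys.argv[1],b[:,:,::-1])
E
python3 look.py m6.png
```

```text
jig tcp -0.07944195606660943 -0.00021182515549523131 0.051289697985244215 F -0.259544838199462 0.3875764786303277 0.13192283511622555
```

View pics/m6.png

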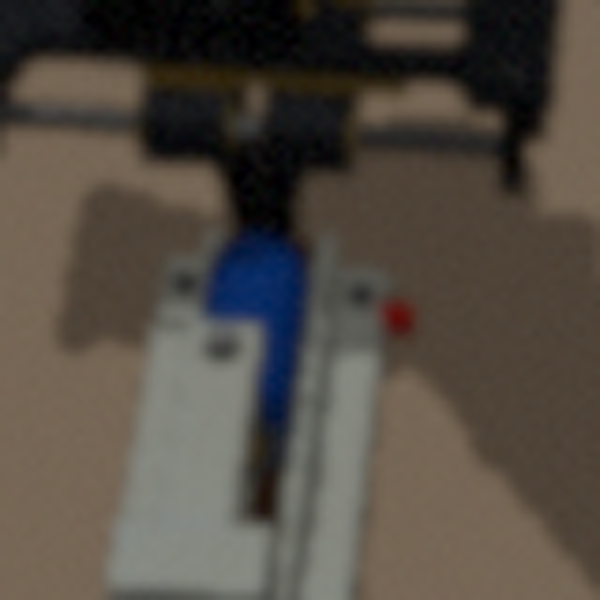

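Emit:
{"op": "carry_out", "data": {"steps": [[[0.08, 0.07, 0, 0, 0, 0], [0.15, 0.133, 0, 0, 0, 0], [0.22, 0.2, 0, 0, 0, 0], [0.3, 0.266, 0, 0, 0, 0]]]}}

```text
time_s: 14.9
tcp_pos: [0.4971, -0.2522, 0.0513]
ee_rot: [[-0.665, -0.0, -0.747], [0.747, -0.0, -0.665], [0.0, -1.0, 0.0]]
wrist_force: [-0.6, -2.8, -0.0]
gripper_width: 0.004
```

Emit:
{"op": "carry_out", "data": {"steps": [[[0.08, 0.07, 0, 0, 0, 0], [0.15, 0.133, 0, 0, 0, 0], [0.22, 0.2, 0, 0, 0, 0], [0.3, 0.266, 0, 0, 0, 0]]]}}

```text
time_s: 15.4
tcp_pos: [0.4982, -0.2509, 0.0514]
ee_rot: [[-0.665, -0.004, -0.747], [0.747, -0.001, -0.665], [0.002, -1.0, 0.004]]
wrist_force: [-4.7, -8.5, 1.9]
gripper_width: 0.008
```

Emit:
{"op": "carry_out", "data": {"steps": [[[0.08, 0.07, 0, 0, 0, 0], [0.15, 0.133, 0, 0, 0, 0], [0.22, 0.2, 0, 0, 0, 0], [0.3, 0.266, 0, 0, 0, 0]]]}}

```text
time_s: 15.9
tcp_pos: [0.5018, -0.2478, 0.0514]
ee_rot: [[-0.665, -0.003, -0.747], [0.747, -0.001, -0.665], [0.001, -1.0, 0.003]]
wrist_force: [-3.9, -6.0, 2.0]
gripper_width: 0.003
```

```bash
python3 look.py
```

```text
jig tcp -0.06948360587024986 5.434008989909432e-05 0.051413731226794226 F -6.924740730543857 -1.9171167775803397 2.0463190589439737
```

Emit:
{"op": "carry_out", "data": {"steps": [[[0.08, 0.07, 0, 0, 0, 0], [0.15, 0.133, 0, 0, 0, 0], [0.22, 0.2, 0, 0, 0, 0], [0.3, 0.266, 0, 0, 0, 0]]]}}

```text
time_s: 16.4
tcp_pos: [0.5049, -0.245, 0.0514]
ee_rot: [[-0.665, -0.003, -0.747], [0.747, -0.001, -0.665], [0.001, -1.0, 0.002]]
wrist_force: [-3.8, -5.2, 1.7]
gripper_width: 0.005
```

Emit:
{"op": "carry_out", "data": {"steps": [[[0.08, 0.07, 0, 0, 0, 0], [0.15, 0.133, 0, 0, 0, 0], [0.22, 0.2, 0, 0, 0, 0], [0.3, 0.266, 0, 0, 0, 0]]]}}

```text
time_s: 16.9
tcp_pos: [0.508, -0.2423, 0.0514]
ee_rot: [[-0.665, -0.003, -0.747], [0.747, -0.001, -0.665], [0.001, -1.0, 0.002]]
wrist_force: [-2.5, -4.7, 2.1]
gripper_width: 0.004
```

```bash
python3 look.py m7.png; python3 - <<'E'
from h import *
s=cap('scene');b=cv2.resize(s['image'][105:145,220:250],(450,600),interpolation=2)
b=np.clip(b.astype(float)*2,0,255).astype(np.uint8);cv2.imwrite('pics/m7z.png',b[:,:,::-1])
E
```

```text
jig tcp -0.06123714689002151 7.043207669050585e-06 0.05135923825455646 F -4.986152137966838 -1.8449550639792802 2.07369082347983
```

View pics/m7.png

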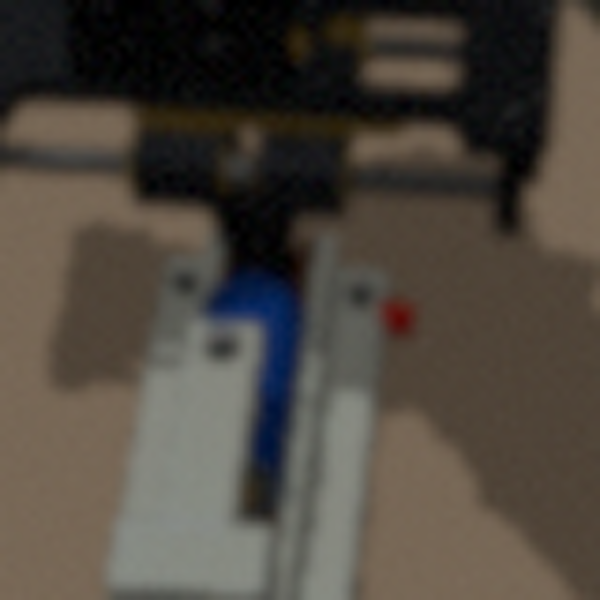

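View pics/m7z.png

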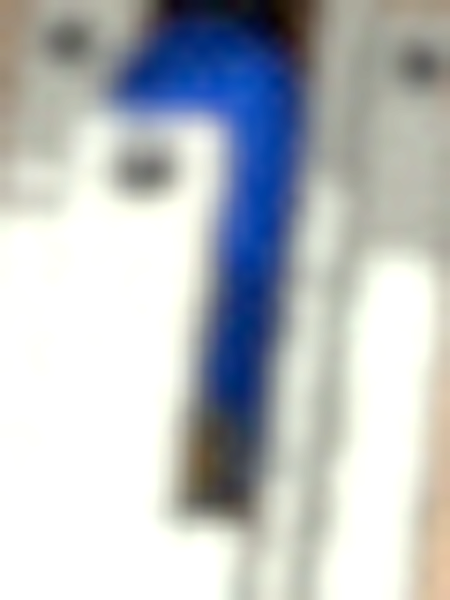

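Emit:
{"op": "carry_out", "data": {"steps": [[[0.08, 0.07, 0, 0, 0, 0], [0.15, 0.133, 0, 0, 0, 0], [0.22, 0.2, 0, 0, 0, 0], [0.3, 0.266, 0, 0, 0, 0], [0.37, 0.33, 0, 0, 0, 0], [0.45, 0.4, 0, 0, 0, 0]]]}}

```text
time_s: 17.75
tcp_pos: [0.5125, -0.2383, 0.0513]
ee_rot: [[-0.665, -0.003, -0.747], [0.747, -0.001, -0.665], [0.001, -1.0, 0.002]]
wrist_force: [-3.1, -5.6, 2.2]
gripper_width: 0.005
```

Emit:
{"op": "carry_out", "data": {"steps": [[[0.05, 0.044, 0, 0, 0, 0], [0.1, 0.09, 0, 0, 0, 0], [0.15, 0.133, 0, 0, 0, 0]]]}}

```text
time_s: 18.12
tcp_pos: [0.514, -0.237, 0.0513]
ee_rot: [[-0.665, -0.003, -0.747], [0.747, -0.001, -0.665], [0.001, -1.0, 0.002]]
wrist_force: [-3.0, -5.5, 2.2]
gripper_width: 0.003
```

Emit:
{"op": "carry_out", "data": {"steps": [[[0.05, 0.044, 0, 0, 0, 0], [0.1, 0.09, 0, 0, 0, 0], [0.15, 0.133, 0, 0, 0, 0]]]}}

```text
time_s: 18.5
tcp_pos: [0.5155, -0.2357, 0.0513]
ee_rot: [[-0.665, -0.003, -0.747], [0.747, -0.001, -0.665], [0.001, -1.0, 0.002]]
wrist_force: [-3.6, -6.2, 2.2]
gripper_width: 0.006
```

```bash
python3 look.py
```

```text
jig tcp -0.051195030869830134 -3.824575059627924e-05 0.05128546337429605 F -6.762211215216135 -2.2269623730591412 2.2454586702965686
```

Emit:
{"op": "carry_out", "data": {"steps": [[[0.05, 0.044, 0, 0, 0, 0], [0.1, 0.09, 0, 0, 0, 0], [0.1, 0.09, 0, 0, 0, 0]]]}}

```text
time_s: 18.88
tcp_pos: [0.5166, -0.2347, 0.0513]
ee_rot: [[-0.665, -0.002, -0.747], [0.747, -0.001, -0.665], [0.001, -1.0, 0.002]]
wrist_force: [-3.2, -5.8, 2.4]
gripper_width: 0.01
```

Emit:
{"op": "carry_out", "data": {"steps": [[[0.05, 0.044, 0, 0, 0, 0], [0.1, 0.09, 0, 0, 0, 0], [0.1, 0.09, 0, 0, 0, 0]]]}}

```text
time_s: 19.25
tcp_pos: [0.5176, -0.2338, 0.0513]
ee_rot: [[-0.665, -0.002, -0.747], [0.747, -0.001, -0.665], [0.001, -1.0, 0.002]]
wrist_force: [-3.2, -4.6, 1.8]
gripper_width: 0.007
```

Emit:
{"op": "carry_out", "data": {"steps": [[[0.05, 0.044, 0, 0, 0, 0], [0.1, 0.09, 0, 0, 0, 0], [0.15, 0.133, 0, 0, 0, 0]]]}}

```text
time_s: 19.62
tcp_pos: [0.519, -0.2326, 0.0513]
ee_rot: [[-0.665, -0.003, -0.747], [0.747, -0.001, -0.665], [0.001, -1.0, 0.002]]
wrist_force: [-2.8, -5.8, 1.7]
gripper_width: 0.005
```

Emit:
{"op": "carry_out", "data": {"steps": [[[0.05, 0.044, 0, 0, 0, 0], [0.1, 0.09, 0, 0, 0, 0], [0.1, 0.09, 0, 0, 0, 0]]]}}

```text
time_s: 20.0
tcp_pos: [0.5201, -0.2316, 0.0513]
ee_rot: [[-0.665, -0.002, -0.747], [0.747, -0.001, -0.665], [0.001, -1.0, 0.002]]
wrist_force: [-4.0, -5.6, 1.7]
gripper_width: 0.001
```

Emit:
{"op": "carry_out", "data": {"steps": [[[0.05, 0.044, 0, 0, 0, 0], [0.1, 0.09, 0, 0, 0, 0], [0.1, 0.09, 0, 0, 0, 0]]]}}

```text
time_s: 20.38
tcp_pos: [0.5211, -0.2307, 0.0513]
ee_rot: [[-0.665, -0.002, -0.747], [0.747, -0.001, -0.665], [0.001, -1.0, 0.002]]
wrist_force: [-3.9, -5.6, 2.3]
gripper_width: 0.006
```

Emit:
{"op": "carry_out", "data": {"steps": [[[0.05, 0.044, 0, 0, 0, 0], [0.1, 0.09, 0, 0, 0, 0], [0.1, 0.09, 0, 0, 0, 0]]]}}

```text
time_s: 20.75
tcp_pos: [0.5221, -0.2298, 0.0513]
ee_rot: [[-0.665, -0.002, -0.747], [0.747, -0.001, -0.665], [0.001, -1.0, 0.002]]
wrist_force: [-2.4, -5.4, 1.7]
gripper_width: 0.01
```

```bash
python3 look.py
```

```text
jig tcp -0.042328104093081305 -5.926555625500932e-05 0.05125441842703748 F -5.404383287324279 -2.4139403147004006 1.6940710444435898
```

Emit:
{"op": "carry_out", "data": {"steps": [[[0.05, 0.044, 0, 0, 0, 0], [0.1, 0.09, 0, 0, 0, 0], [0.1, 0.09, 0, 0, 0, 0]]]}}

```text
time_s: 21.12
tcp_pos: [0.5227, -0.2293, 0.0513]
ee_rot: [[-0.665, -0.003, -0.747], [0.747, -0.001, -0.665], [0.001, -1.0, 0.003]]
wrist_force: [-3.8, -6.8, 1.7]
gripper_width: 0.007
```

Emit:
{"op": "carry_out", "data": {"steps": [[[0.05, 0.044, 0, 0, 0, 0], [0.1, 0.09, 0, 0, 0, 0], [0.1, 0.09, 0, 0, 0, 0]]]}}

```text
time_s: 21.5
tcp_pos: [0.5229, -0.229, 0.0513]
ee_rot: [[-0.665, -0.005, -0.747], [0.747, -0.001, -0.665], [0.002, -1.0, 0.005]]
wrist_force: [-5.0, -9.9, 2.5]
gripper_width: 0.007
```

Emit:
{"op": "carry_out", "data": {"steps": [[[0.04, 0.035, 0, 0, 0, 0], [0.07, 0.06, 0, 0, 0, 0], [0.07, 0.06, 0, 0, 0, 0]]]}}

```text
time_s: 21.88
tcp_pos: [0.5231, -0.2288, 0.0513]
ee_rot: [[-0.665, -0.006, -0.747], [0.747, -0.002, -0.665], [0.003, -1.0, 0.006]]
wrist_force: [-6.2, -11.1, 3.5]
gripper_width: 0.006
```

```bash
for i in 1 2 3; do python3 look.py m8_$i.png; done
```

```text
jig tcp -0.04095586250945563 5.9205880841662935e-05 0.051252764442724336 F -12.072108608798532 -4.159276688074144 3.4936737251027647
jig tcp -0.04095455226957992 6.784380080537361e-05 0.05125037421035828 F -12.165633023806908 -4.13083689047519 2.6292551572338394
jig tcp -0.04095902101378598 7.02313826938486e-05 0.0512543913017237 F -12.484282633588375 -4.171440724169269 3.1564712595861253
```

Emit:
{"op": "carry_out", "data": {"steps": [[[0.02, 0.018, 0, 0, 0, 0], [0.04, 0.035, 0, 0, 0, 0], [0.04, 0.035, 0, 0, 0, 0], [0.04, 0.035, 0, 0, 0, 0], [0.04, 0.035, 0, 0, 0, 0]]]}}

```text
time_s: 22.65
tcp_pos: [0.5232, -0.2287, 0.0513]
ee_rot: [[-0.664, -0.007, -0.747], [0.747, -0.002, -0.664], [0.003, -1.0, 0.006]]
wrist_force: [-6.2, -13.5, 3.7]
gripper_width: 0.004
```

```bash
python3 look.py
```

```text
jig tcp -0.04079969275057944 5.5190010889396805e-05 0.05128857404264126 F -13.595494998380397 -5.925852068770059 3.711897398314548
```

Emit:
{"op": "carry_out", "data": {"steps": [[[-0.05, -0.044, 0, 0, 0, 0], [-0.1, -0.09, 0, 0, 0, 0], [-0.15, -0.133, 0, 0, 0, 0], [-0.2, -0.178, 0, 0, 0, 0], [-0.3, -0.266, 0, 0, 0, 0], [-0.45, -0.4, 0, 0, 0, 0], [-0.75, -0.666, 0, 0, 0, 0], [-1.1, -0.98, 0, 0, 0, 0], [-1.1, -0.98, 0, 0, 0, 0]]]}}

```text
time_s: 23.78
tcp_pos: [0.5151, -0.2361, 0.0512]
ee_rot: [[-0.665, -0.0, -0.747], [0.747, 0.0, -0.665], [0.0, -1.0, -0.0]]
wrist_force: [0.2, -0.4, 0.0]
gripper_width: 0.001
```

```bash
python3 look.py m9.png
```

```text
jig tcp -0.05176925674095706 -9.032547986003064e-05 0.05123925967969918 F -0.12023799854242312 -0.3719838470913156 0.03716650480933574
```

View pics/m9.png

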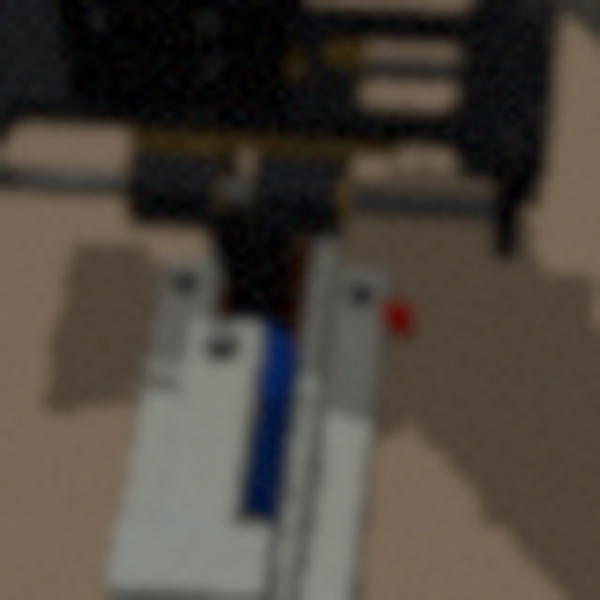

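View pics/m8_3.png

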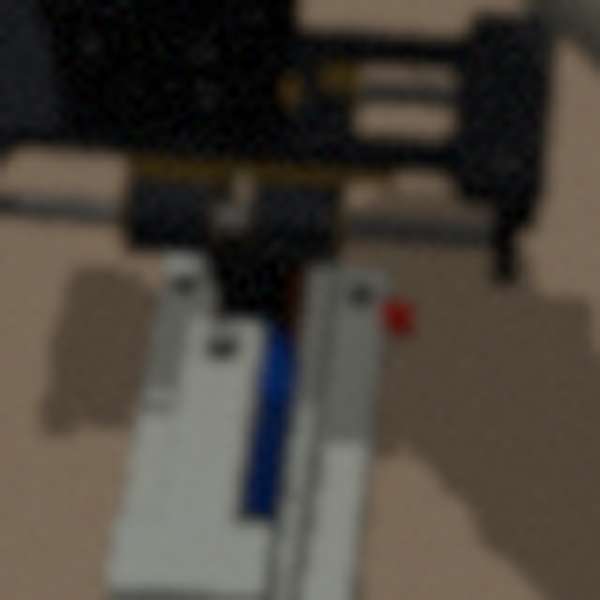

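The capacitor stayed where it was pushed: in the crop its visible strip still ends at (255,515), as it did before release. The fingers are now 11 mm back and unloaded, so I'll lift away.

Emit:
{"op": "carry_out", "data": {"steps": [[[-0.5, -0.45, 0, 0, 0, 0], [-1.5, -1.33, 0.5, 0, 0, 0], [-3, -2.7, 2, 0, 0, 0], [-5, -4.5, 5, 0, 0, 0], [-8, -7.5, 9, 0, 0, 0], [-11, -11, 13, 0, 0, 0], [-14, -15, 16, 0, 0, 0], [-16, -19, 17, 0, 0, 0], [-17, -23, 17, 0, 0, 0], [-18, -27, 17, 0, 0, 0], [-18, -27, 17, 0, 0, 0], [-18, -27, 17, 0, 0, 0]]]}}

```text
time_s: 25.32
tcp_pos: [0.3342, -0.5059, 0.2217]
ee_rot: [[-0.664, 0.0, -0.747], [0.747, 0.0, -0.664], [0.0, -1.0, -0.0]]
wrist_force: [0.6, -0.3, -0.9]
gripper_width: 0.007
```

```bash
python3 - <<'E'
from h import *
np.set_printoptions(precision=4,suppress=True)
print(sense()['time_s'],sense()['tcp_pos'],sense()['wrist_force'])
d=cap('top','top9.png');s=cap('scene','sc9.png')
b=cv2.resize(d['image'][185:305,290:410],(600,600),interpolation=2);cv2.imwrite('pics/t9z.png',b[:,:,::-1])
E
```

```text
25.325 [ 0.3342 -0.5059  0.2217] [ 0.6091 -0.3312 -0.8648]
```

View pics/t9z.png

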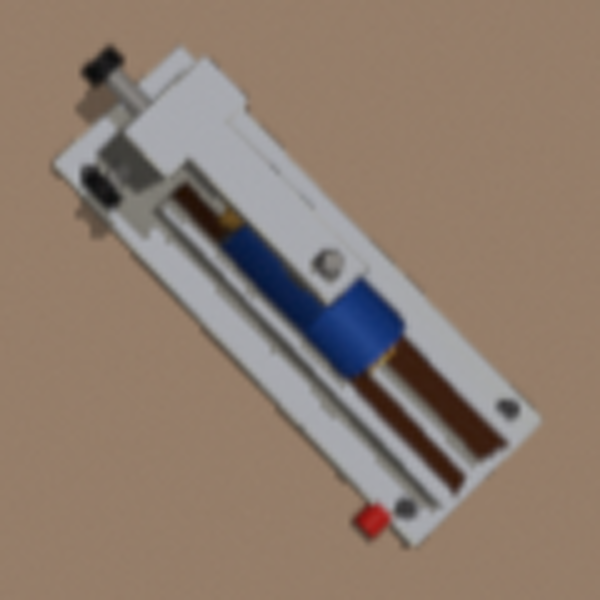

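View pics/top9.png

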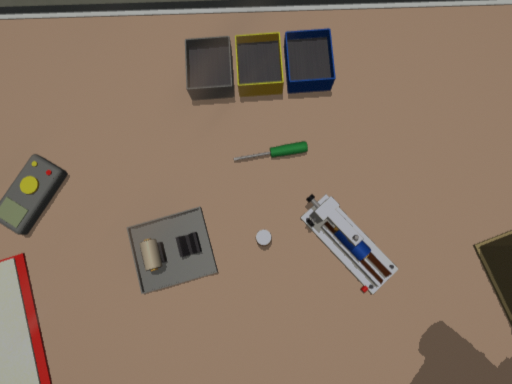

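The top view shows the capacitor in line with the V under the bridge, its front at the brass contact at (230,217) in the crop. The spare at (151,254), the jar at (264,238) and the screwdriver are where they started.

```bash
python3 -c "
from station import ticket; print(ticket.finish_job())"
```

```text
the job is handed in; nothing more can be done
None
```

I seated the blue capacitor on the stop's contact and handed the job in at about 25 s of the 72 s allowed. No verdict was reported.

**What I did:** I took the capacitor from the tray, laid it in the open front of the V and let go. I then pushed it under the roller with closed fingertips on its rear end.

**Forces:** Entering the roller took about 9 N at its peak, and sliding on took 5 to 6 N. The push rose to about 13.6 N once it met the contact, so I estimate about 8 N on the contact, held for about 0.4 s. That estimate comes from the wrist force minus the sliding force; the contact force itself can't be read.

**Last checks:** After I backed off, the wrist force was within its noise of zero. The pictures show the capacitor unmoved, in line with the V and up against the brass contact. The spare, the jar and the screwdriver look unmoved.

**Disagreements:**
- The two cameras disagreed by 2 to 4 mm, so I averaged them and lined up the laying-in using the scene camera alone.
- A sideways wrist force of up to 6 N built up during the final press and was gone after release.

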